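# Slide a brass key fob along the engraver's rail into the stop's pocket

### The job

Load the rectangular brass key fob that lies on the engraver's bed: with the fingertips push it flat against the back rail while it is still well clear of the end stop, then slide it along the rail, keeping it against the rail, until its end is fully home in the stop's corner pocket, under the lip. Leave it there flush against both the rail and the stop. Only push it, never lift or tip it off the bed, and leave everything else lying where it is.

Things in the scene. Friction and masses are not known exactly. Their poses are not given: they have to be found in the camera images.
- fob: Rectangular brass key fob lying flat on the engraver's bed, 36 mm (its x) by 80 mm (its y) by 8 mm thick, about 170 g; a 9 mm hole near its -y end. Origin: centre of its underside. Its +x long side belongs against the rail, its +y end in the pocket. Starts turned up to 0.3 rad from that, 10 to 45 mm off the rail, its +y end 75 mm or more from the stop. Slides at under 3 N.
- fob_lead (a point): The fob's lower corner at its +x side and +y end: the corner that belongs in the pocket's corner. Axes as the fob's.
- fob_tail (a point): The fob's lower corner at its +x side and -y end. Axes as the fob's.
- pocket_corner (a point): Inner corner of the pocket, on the bed surface, where the rail's face (plane x = 0 of this frame) meets the end stop's face (plane y = 0). +x points through the rail, away from the open bed; +y along the rail into the stop, towards the spindle portal; +z up. The fob is home when its leading corner is here and its y axis is along this y.
- stop: End stop of dark steel, clamped fast at a varying place along the rail; frame as pocket_corner. Its block is 62 mm wide (x), 20 mm high (screw heads 24 mm), 30 mm long to +y. The pocket before it is 40 mm wide: a cheek at x -62 to -40 mm reaches 22 mm out (to y -22 mm), a hold-down lip 10 mm out, its underside 10.8 mm over the bed. The fob enters only along the rail; 58 mm of it stays in the open.
- engraver: Tag engraver fixed to the bench. Origin: on the bench under the bed; axes parallel to pocket_corner's. Flat aluminium bed, locked, 45 mm above the bench: x -140 to +100, y -190 to +170 mm. Steel back rail on it along y, full length: face at x +60 mm, 18 mm thick, 14 mm high; the fob lies at smaller x. Spindle and portal from y +198 mm on, x -200 to +160, up to 272 mm high.
- round_fob: Bystander on the bed near its front edge: round brass fob, 44 mm across, 8 mm thick, lying flat. Origin: centre of its underside.
- hex_key: Bystander on the bed near its front edge: small L-shaped dark hex key, 70 mm by 22 mm, 6 mm thick, lying flat. Origin: middle of the long arm, on the bed.
- padlock: Bystander on the bench: brass padlock standing shackle up, 30 by 50 mm, 81 mm high. Origin: centre of its underside.
- pen_mug: Bystander on the bench: white mug, 80 mm across, 90 mm high, with pens reaching 165 mm. Origin: centre of its underside.
- key_bunch: Bystander on the bench: three keys on a ring, lying flat, about 100 mm long. Origin: centre of the ring, on the bench.
- screwdriver: Bystander on the bench: screwdriver lying flat. Origin: on the bench under its middle.
- parts_box: Bystander on the bench: open blue box, 150 by 110 by 55 mm, with small cartons. Origin: centre of its underside.
Things that resemble listed ones, but are neither listed nor needed, are in the scene too. Leave any blue look-alike of the fob alone.

How it is judged:
By the outcome, as a careful person would: the job done as asked, in the order asked, and still so for the second after the job is handed in, with the robot touching nothing.
It also fails if it takes over 46 s, if anything falls off the work surface, if the arm or the gripper's body presses on something with over 40 N, if the wrist force passes 120 N, or if a joint passes its speed limit or range.

### The arm

A 6-joint arm with a two-finger parallel gripper is mounted at the origin on the work surface. World frame = base frame: x ahead of the robot, y to its left, z up, the work surface at z = 0. Lengths are in m, angles in rad, forces in N, time in s.
With the tool pointing down it reaches from about 0.225 to 0.875 m from the base axis. Payload 3.4 kg.
Tool frame: the origin (TCP) lies at the very end of the fingers, on their centre line; the grasp point (between the pads) lies 19 mm behind it; z points along the fingers, y is the direction in which the jaws open and shut (so a half turn about z gives the same grasp; the last joint's range is limited). The gripper opens to 85 mm and grips with 20 to 120 N. Pads are 22 mm wide; open, the fingers measure 114 mm over their backs; the gripper's body (76 mm by 85 mm) begins 54 mm behind the grasp point. The pads swing forward as they close: fully open they stand 13 mm farther back than shut.
Start: joints at [-1.277, 0.276, 1.505, -0, 1.361, -0.121], TCP at [0.232, -0.526, 0.205] pointing down, gripper open.
Joint ranges: [-2.89, 2.89], [-0.75, 2.08], [0.22, 2.7], [-1.18, 4.32], [0.11, 2.71], [-2.7, 2.7]. Speed limits (rad/s): [2.57, 2.57, 3.14, 3.14, 3.14, 3.14].

### API

Orientations are given as a unit quaternion [w, x, y, z].
In Python, from rig import telemetry, cams, sign_off, spotter gives the robot as it stands.
- The arm moves only by the tool servo_tool, never from a script. Its argument "steps" is a list of rows, each a list of 6 numbers: the shift along the tool's x, y, z in mm, then the turn, a rotation vector about the tool's x, y, z in degrees. In form: [[x, y, z, ax, ay, az], ...]. A call has 1 to 8 rows; each row is the pose to reach, as a shift and turn from the pose commanded when the call began, along the tool's axes at that moment; what a row does not reach only later rows make up. A row lasts 1/10 s, in which the tool goes at most 50 mm and 8.59 degrees, less where a joint would pass 70% of its speed; a pose out of reach is approached as far as the arm can. A call with a gripper value outside its range is refused whole. "hand" is the closure in counts, from 0 (fully open) to 255 (shut), set as the call begins (left out, the last holds). The fingers move at their own pace and stop on an object; "grip_force" is the grip in N (left out, the last holds). Time passes only in rows, so rows that repeat a pose let the fingers close. It gives the time, the measured TCP pose, the force and the opening at its end, in the units of the state.
- telemetry.get_state(): the state, without advancing time (a new reading comes with each control period).
- cams.get_image(name): name is "scene" or "top" or "wrist"; returns (picture, depth): 400x640x3 uint8, red, green, blue; 400x640 float32, m along the optical axis (not along the pixel's ray), 0 where there is no reading.
- cams.camera_model(name): a dict with "camera_matrix" (3x3 intrinsics, pixels), "origin" and "rotation" of the camera in the world; the wrist camera has in their place "tool_from_camera" (4x4, takes a point from camera to tool coordinates, whose origin is the TCP and whose axes are the flange's). Camera axes: x right, y up, looking along -z (the intrinsics and any distortion apply to the point x, -y, -z); pixel columns grow to the right and rows downward; lengths in m; the calibration is good to about 2 mm. A picture is of the moment at which its call begins: read the wrist's pose just before it. camera_model takes no time and is no camera call.
- sign_off(): hands the job in, once; it reports no verdict.
Trained networks look in the newest picture that a camera, given by its name, has taken for a name from the list of things; names that differ only in an ending like _2 or _b are one class to them, and where a whole thing is asked for, a point or a joint stands for the part that bears it (a point fixed in the world has none). Each returns a list of dicts, best first, with "conf" (0 to 1); they miss things now and then, are a little off and sometimes report something else, mostly with a low value. They report only what shows in the picture. A call takes as long as a camera call. They do not tell look-alikes from the thing itself.
- spotter.outline_of(query, camera): "region" (400x640 bool, what is visible of it) and "rect" ([left, top, width, height] in pixels, round what is visible of it).
The state is a dict: "clock": time; "qpos": joint angles; "qd": joint speeds; "effort": joint torques, N m; "position": TCP position; "ee_rot": TCP orientation; "contact_force": force on the tool from outside, world axes, zero at the start; "moment": the same for the moment, N m; "width": finger opening in m.
Only numpy, scipy, OpenCV 4.12 (cv2) and the standard library are available. Lean on these libraries where they do the work, as an engineer would, in place of code of your own. Each camera call takes 0.05 s, during which the arm holds its last target.

## Working session

There is one attempt and no reset: what is moved stays moved. The work goes in short steps, Python scripts to look and compute and a tool call to move; the robot and the scene stay as the last step left them, time stands still between calls to the robot, and variables do not carry over. Pictures are saved under pics/ and viewed, and the job is handed in when it is done.

Besides the shell and the picture viewer there is one more tool, called after ">>>" by a JSON object that holds its "api" and its "payload". servo_tool: Moves the arm, as the interface text tells. Its arguments: {"type":"object","properties":{"steps":{"type":"array","items":{"type":"array","items":{"type":"number"}}},"hand":{"type":"number"},"grip_force":{"type":"number"}},"required":["steps"]}

```bash
mkdir -p pics; python3 - <<'E'
from rig import telemetry, cams, sign_off, spotter
import cv2,numpy as np
s=telemetry.get_state(); print({k:np.round(v,4) for k,v in s.items()})
for n in ["scene","top"]:
    p,d=cams.get_image(n); cv2.imwrite(f"pics/{n}0.png",p[:,:,::-1]); np.savez(f"{n}0.npz",p=p,d=d)
    m=cams.camera_model(n); print(n,{k:np.round(v,4).tolist() if not isinstance(v,str) else v for k,v in m.items()})
print(telemetry.get_state()["clock"])
E
```

```text
{'clock': np.float64(0.0), 'qpos': array([-1.277 ,  0.2766,  1.5061, -0.    ,  1.3607, -0.121 ]), 'qd': array([ 0.0003,  0.0007, -0.0009, -0.0001, -0.0011, -0.0003]), 'effort': array([-3.00000e-04, -4.16773e+01, -2.45805e+01, -3.00000e-04,
        1.11000e-02,  0.00000e+00]), 'position': array([ 0.2315, -0.5257,  0.2045]), 'ee_rot': array([-9.000e-04,  9.786e-01,  2.059e-01, -1.000e-04]), 'contact_force': array([ 0.937 , -0.9544,  0.2603]), 'moment': array([ 0.0204,  0.009 , -0.0383]), 'width': np.float64(0.0855)}
scene {'camera_matrix': [[372.9345, 0.0, 320.1693], [0.0, 372.9345, 209.5005], [0.0, 0.0, 1.0]], 'origin': [0.9305, -0.6001, 0.8212], 'rotation': [0.8849, 0.2921, 0.1166, 0.3435]}
top {'camera_matrix': [[459.2734, 0.0, 322.6131], [0.0, 459.2734, 201.4481], [0.0, 0.0, 1.0]], 'origin': [0.4815, -0.1935, 1.125], 'rotation': [-0.7054, -0.0174, 0.0305, 0.708]}
0.1
```

View pics/scene0.png

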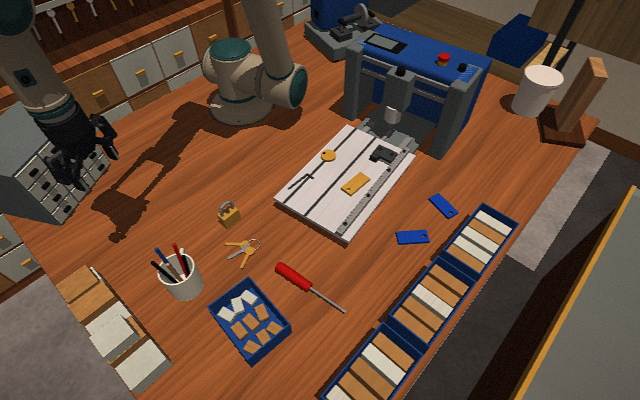

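View pics/top0.png

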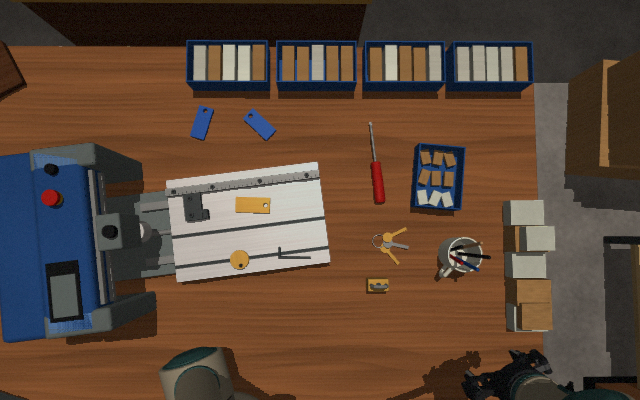

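The top view shows the bed with the rail along its upper edge (about x 168–318, y 165–195) and the stop at (195,207). The brass rectangular fob is at (253,205), with its hole at the right, which is the -y end. The blue look-alikes at (202,122) and (259,124) are off the bed. I'll enlarge the bed to confirm.

```bash
cat > h.py <<'E'
import numpy as np,cv2
from scipy.spatial.transform import Rotation as R
from rig import cams
def RW(m):
    r=np.array(m["rotation"]); return r if r.shape==(3,3) else R.from_quat(np.r_[r[1:],r[0]]).as_matrix()
def cam(name,st=None):
    m=cams.camera_model(name)
    K=np.array(m["camera_matrix"])
    if name=="wrist":
        T=np.array(m["tool_from_camera"]);q=np.array(st["ee_rot"]);Rt=R.from_quat(np.r_[q[1:],q[0]]).as_matrix()
        return K,Rt@T[:3,:3],np.array(st["position"])+Rt@T[:3,3],m
    return K,RW(m),np.array(m["origin"]),m
def onplane(C,uv,z):
    K,Rw,o,m=C; uv=np.atleast_2d(uv).astype(float)
    d=np.array([(uv[:,0]-K[0,2])/K[0,0],-(uv[:,1]-K[1,2])/K[1,1],-np.ones(len(uv))]).T@Rw.T
    return o+d*((z-o[2])/d[:,2])[:,None]
def proj(C,P):
    K,Rw,o,m=C; c=(np.atleast_2d(P)-o)@Rw
    return np.array([K[0,0]*c[:,0]/-c[:,2]+K[0,2],K[1,1]*-c[:,1]/-c[:,2]+K[1,2]]).T
def depthpts(C,d):
    K,Rw,o,m=C; v,u=np.mgrid[:d.shape[0],:d.shape[1]]
    c=np.stack([(u-K[0,2])/K[0,0]*d,-(v-K[1,2])/K[1,1]*d,-d],-1)
    return c@Rw.T+o
E
python3 - <<'E'
from h import *
print(cams.camera_model("top").keys(), cams.camera_model("wrist"))
z=np.load("top0.npz");p,d=z["p"],z["d"];C=cam("top");W=depthpts(C,d)
for u,v in [(230,230),(300,200),(400,300),(253,205),(195,207),(240,183),(290,178),(239,259)]: print(u,v,np.round(W[v,u],4))
cv2.imwrite("pics/crop0.png",cv2.resize(p[155:290,160:340,::-1],None,fx=4.4,fy=4.4,interpolation=cv2.INTER_CUBIC))
E
```

```text
dict_keys(['camera_matrix', 'origin', 'rotation']) {'camera_matrix': array([[336.55686198,   0.        , 318.36956134],
       [  0.        , 336.55686198, 205.17840846],
       [  0.        ,   0.        ,   1.        ]]), 'tool_from_camera': array([[-3.11777199e-04,  9.48684047e-01,  3.16225365e-01,
         8.13746530e-02],
       [ 9.99999872e-01,  4.21897948e-04, -2.79771023e-04,
         3.24851376e-04],
       [-3.98829139e-04,  3.16225237e-01, -9.48684057e-01,
        -1.68403971e-01],
       [ 0.00000000e+00,  0.00000000e+00,  0.00000000e+00,
         1.00000000e+00]])}
230 230 [0.4885 0.0031 0.0459]
300 200 [ 0.5582 -0.1604  0.047 ]
400 300 [ 0.3177 -0.401   0.0017]
253 205 [ 0.5464 -0.051   0.0525]
195 207 [0.5414 0.08   0.0662]
240 183 [ 0.597  -0.022   0.0626]
290 178 [ 0.6087 -0.1376  0.06  ]
239 259 [ 0.4214 -0.0194  0.0523]
```

View pics/crop0.png

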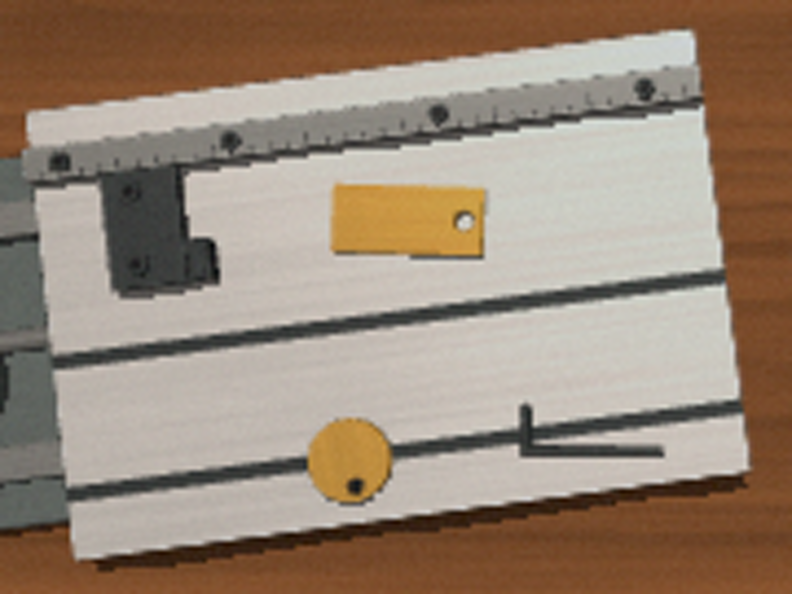

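The crop confirms it. The brass rectangle (crop 332–485, 184–257) is on the bed with its 9 mm hole at the right (-y) end, so it's the fob. The round fob (350,460) and hex key (590,440) are near the front edge. Next I'll fit the frames.

```bash
cat >> h.py <<'E'
def lsline(mask_pts):
    vx,vy,x,y=cv2.fitLine(mask_pts.astype(np.float32),cv2.DIST_HUBER,0,.01,.01).ravel(); return np.array([x,y]),np.array([vx,vy])
def move(st,target,yaw=None):
    """tool-frame shift mm and turn about tool z in deg to world target, tool down with tool x at yaw"""
    q=np.array(st["ee_rot"]);Rt=R.from_quat(np.r_[q[1:],q[0]])
    sh=Rt.inv().apply(np.array(target)-st["position"])*1000
    rv=np.zeros(3)
    if yaw is not None:
        Rg=R.from_matrix(np.array([[np.cos(yaw),np.sin(yaw),0],[np.sin(yaw),-np.cos(yaw),0],[0,0,-1]]))
        rv=np.degrees((Rt.inv()*Rg).as_rotvec())
    return np.round(sh,1),np.round(rv,2)
E
python3 - <<'E'
from h import *
from rig import telemetry
z=np.load("top0.npz");p=z["p"];C=cam("top")
f=lambda a:np.array(a)/4.4+[160-.4,155-.4]
bed=onplane(C,f([(28,112),(695,30),(748,472),(78,558)]),.045)[:,:2]
print("bed",bed)  # +y+x, -y+x, -y-x, +y-x  corners
loc=np.array([[100,170],[100,-190],[-140,-190],[-140,170]])/1000
ca,cb=loc.mean(0),bed.mean(0); H=(loc-ca).T@(bed-cb);U,S,V=np.linalg.svd(H);Rm=(U@V).T
yaw=np.arctan2(Rm[1,0],Rm[0,0]); t=cb-Rm@ca; print("yaw",yaw,np.degrees(yaw),"t",t,"res",(loc@Rm.T+t-bed)*1000)
E_=lambda uv,h:(onplane(C,f(uv),h)[:,:2]-t)@Rm*1000
print("fob top corners",E_([(333,184),(486,188),(483,257),(331,251)],.053).round(1))
print("stop",E_([(103,178),(182,168),(187,238),(218,284),(114,290),(190,245),(212,240)],.065).round(1))
print("rail top inner edge",E_([(37,182),(700,97)],.059).round(1), E_([(23,153),(697,66)],.059).round(1))
print("round, hex",E_([(350,460)],.053),E_([(525,405),(525,452),(663,452)],.05))
st=telemetry.get_state()
tgt=t+Rm@np.array([-.02,-.03]); print(move(st,[*tgt,.25],yaw)); print(np.degrees(np.arctan2(tgt[1],tgt[0])),tgt)
E
```

```text
bed [[ 0.6062666   0.15432556]
 [ 0.64991198 -0.20206031]
 [ 0.41316064 -0.22937034]
 [ 0.37010698  0.12375684]]
yaw 0.12165087115665556 6.970081491366122 t [ 0.52850023 -0.02598395] res [[ 0.8649205   0.56924335]
 [ 0.90591429 -0.38436786]
 [-0.56905838 -2.1985859 ]
 [-1.20177642  2.01371041]]
fob top corners [[ 39.8  11.5]
 [ 27.6 -68.6]
 [ -8.6 -62.7]
 [  4.6  16.6]]
stop [[ 56.6 128.3]
 [ 56.7  86.9]
 [ 19.9  88.3]
 [ -6.   74.9]
 [ -2.4 128.8]
 [ 16.1  87.1]
 [ 17.2  75.5]]
rail top inner edge [[  59.5  164.4]
 [  61.1 -187.3]] [[  75.7  170.1]
 [  77.7 -187.8]]
round, hex [[-105.89211726   19.09550179]] [[ -88.96417656  -75.1907938 ]
 [-113.49611876  -72.24481191]
 [-122.71649222 -144.49813993]]
(array([ 445.3, -314.9,  -44.8]), array([-0.1,  0. , 16.8]))
-6.4802742657917545 [ 0.51228857 -0.05818926]
```

>>> {"api": "servo_tool", "payload": {"steps": [[40,-30,-45,0,0,4],[80,-65,-45,0,0,8],[120,-100,-45,0,0,12],[160,-132,-45,0,0,16.8],[200,-165,-45,0,0,16.8],[240,-197,-45,0,0,16.8],[280,-230,-45,0,0,16.8],[320,-262,-45,0,0,16.8]], "hand": 255, "grip_force": 40}}

```text
clock: 0.9
position: [0.4067, -0.1797, 0.2502]
ee_rot: [0.0, 0.998, 0.061, -0.0]
contact_force: [-0.2, -0.0, -0.6]
width: 0.0003
```

```bash
python3 - <<'E'
from h import *
from rig import telemetry
st=telemetry.get_state(); print(st["clock"],st["position"],st["width"]); print(move(st,[.471,-.053,.22],.1217))
E
```

```text
0.9 [ 0.406714   -0.17973474  0.25023599] 0.0003124070884493312
(array([  79.1, -118. ,   30.2]), array([ 0.  ,  0.  , -0.03]))
```

>>> {"api": "servo_tool", "payload": {"steps": [[25,-38,10,0,0,0],[50,-76,20,0,0,0],[75,-112,30,0,0,0],[79,-118,30,0,0,0],[79,-118,30,0,0,0],[79,-118,30,0,0,0]]}}

```text
clock: 1.5
position: [0.4702, -0.0558, 0.2204]
ee_rot: [0.001, 0.998, 0.061, -0.0]
contact_force: [-0.2, -0.4, -0.2]
width: -0.0002
```

```bash
python3 - <<'E'
from h import *
from rig import telemetry
st=telemetry.get_state(); p,d=cams.get_image("wrist"); print(st["clock"],st["position"],st["ee_rot"],st["contact_force"])
cv2.imwrite("pics/w1.png",p[:,:,::-1]); np.savez("w1.npz",p=p,d=d,pos=st["position"],q=st["ee_rot"])
E
```

```text
1.5 [ 0.47022431 -0.0558395   0.22042991] [ 5.07190102e-04  9.98152027e-01  6.07633099e-02 -3.05282073e-04] [-0.17741056 -0.3810856  -0.15834121]
```

View pics/w1.png

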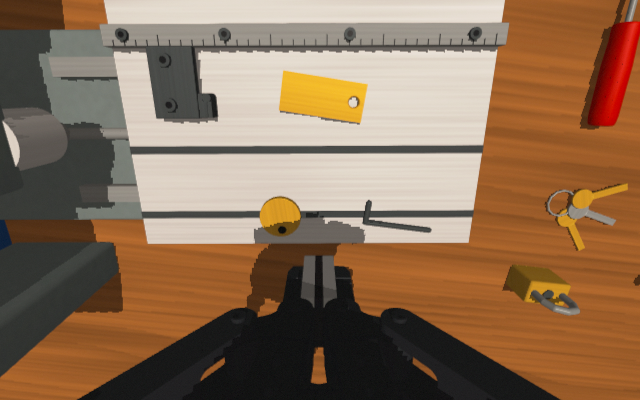

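The wrist view shows the fob at pixels 279–367 × 71–124 with its hole at the right. The stop is at 148–217 × 45–120, and the rail's lower edge is at row ~48. I'll measure from this view.

```bash
cat >> h.py <<'E'
def fobmask(p):
    h=cv2.cvtColor(p,cv2.COLOR_RGB2HSV); return ((h[...,0]>14)&(h[...,0]<30)&(h[...,1]>150)&(h[...,2]>110)).astype(np.uint8)
E
python3 - <<'E'
from h import *
z=np.load("w1.npz");p=z["p"];st=dict(position=z["pos"],ee_rot=z["q"]);C=cam("wrist",st)
cv2.imwrite("pics/w1c.png",cv2.resize(p[15:130,95:515,::-1],None,fx=1.9,fy=4,interpolation=cv2.INTER_CUBIC))
W=depthpts(C,z["d"]); print("bed z",np.median(W[100:140,230:270,2]),"rail z",np.median(W[28:44,260:330,2]),"fob z",np.median(W[85:110,300:335,2]))
# rail column profile
g=cv2.cvtColor(p,cv2.COLOR_RGB2GRAY)
for u in (250,300,400,450): print(u,g[20:62,u])
m=fobmask(p);m[:60]=0;m[135:]=0
n,l,s,c=cv2.connectedComponentsWithStats(m);print(s[1:],c[1:])
E
```

```text
bed z 0.04499912577308707 rail z 0.058955352986482495 fob z 0.053024187873266015
250 [222 222 213 174 147 148 147 149 151 150 150 147 147 145 149 151 152 151
 150 150 151 151 149 149 142 110  62  77 100 102 102 103 156 221 221 220
 220 222 222 219 220 220]
300 [223 221 208 157 148 150 151 151 151 151 152 147 144 144 150 150 151 149
 149 150 150 150 149 151 140 100  65  83 101 102 103 118 175 222 221 220
 219 221 221 220 220 222]
400 [221 219 201 156 150 152 154 152 149 151 152 151 148 146 149 151 152 151
 147 146 148 149 147 147 129  75  68  87 101  99 101 157 224 225 224 220
 220 218 214 212 216 218]
450 [222 220 204 155 152 153 153 151 151 151 153 152 150 148 150 152 154 152
 135 106 101  93  85  76  67  59  72  94 100 100 154 222 225 225 223 222
 221 218 213 213 216 219]
[[ 279   71   88   52 3229]] [[321.11861257  96.45308145]]
```

View pics/w1c.png

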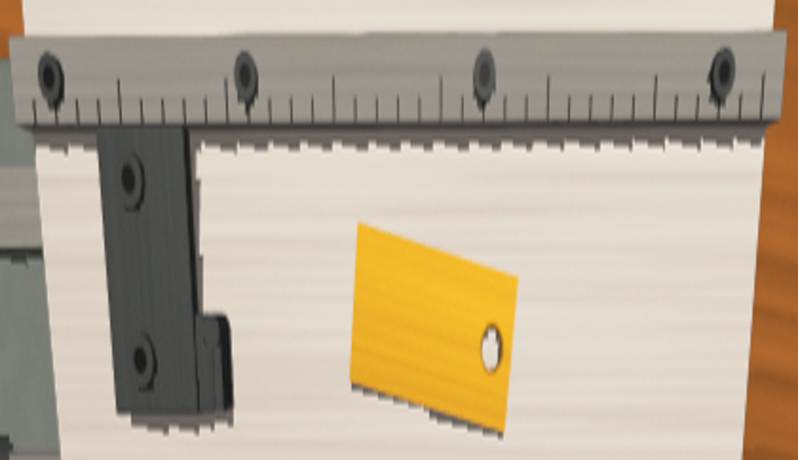

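```bash
python3 - <<'E'
from h import *
z=np.load("w1.npz");p=z["p"];st=dict(position=z["pos"],ee_rot=z["q"]);C=cam("wrist",st)
g=cv2.cvtColor(p,cv2.COLOR_RGB2GRAY).astype(float)
def edge(r0,r1,th,u):
    c=g[r0:r1,u]; i=np.where((c[:-1]>=th)&(c[1:]<th))[0]
    return r0+i[0]+(c[i[0]]-th)/(c[i[0]]-c[i[0]+1]) if len(i) else np.nan
us=np.arange(215,495)
for name,r0,r1,th in (("back",18,28,185),("front",40,50,112)):
    e=np.array([edge(r0,r1,th,u) for u in us]); ok=np.isfinite(e)
    P=onplane(C,np.c_[us[ok],e[ok]],.059)[:,:2]
    x0,v=lsline(P); v=v*np.sign(v[1]); print(name,x0,v,"yaw",np.arctan2(-v[0],v[1]),"resid",np.std((P-x0)@[v[1],-v[0]]))
    if name=="front": X0,V=x0.astype(float),v.astype(float)
yaw=np.arctan2(-V[0],V[1]);ex=np.array([V[1],-V[0]]);ey=V
# stop lip edge & cheek edges from rough crop px
f=lambda a:np.array(a)/[1.9,4]+[95-.35,15-.4]
loc=lambda P:np.c_[(P[:,:2]-X0)@ex,(P[:,:2]-X0)@ey]*1000
print("lip edge z65",loc(onplane(C,f([(186,128),(191,230),(197,320)]),.065)).round(1),"cheek end",loc(onplane(C,f([(231,320),(234,405)]),.065)).round(1),"far",loc(onplane(C,f([(98,130),(116,410)]),.065)).round(1))
m=fobmask(p);m[:60]=0;m[135:]=0
cn=max(cv2.findContours(m,cv2.RETR_EXTERNAL,cv2.CHAIN_APPROX_NONE)[0],key=cv2.contourArea).reshape(-1,2)
L=loc(onplane(C,cn,.053)); r=cv2.minAreaRect(L.astype(np.float32)); print("fob rect",r,cv2.boxPoints(r).round(1))
print("fob corners",loc(onplane(C,f([(359,223),(517,277),(503,432),(351,381)]),.053)).round(1))
np.savez("frame.npz",X0=X0,ex=ex,ey=ey,yaw=yaw); print("tcp",loc(np.array([st["position"]])))
E
```

```text
back [ 0.6129849  -0.07084136] [-0.12273751  0.99243915] yaw 0.123047784 resid 9.529773922063344e-05
front [ 0.5924798  -0.04816479] [-0.12459059  0.99220824] yaw 0.1249152 resid 0.00024290064514509985
lip edge z65 [[ -1.9 116.9]
 [-22.7 117. ]
 [-41.9 116.4]] cheek end [[-41.9 100.1]
 [-60.7 100.5]] far [[ -2.2 157.5]
 [-61.6 158.5]]
fob rect ((-44.59143829345703, 3.0850563049316406), (79.3961410522461, 35.8404426574707), 81.14665222167969) [[-68.4 -33.4]
 [-33.  -38.9]
 [-20.8  39.6]
 [-56.2  45.1]]
fob corners [[-20.8  38.9]
 [-32.9 -38.7]
 [-68.3 -33. ]
 [-56.1  44.3]]
tcp [[-122.25913085    7.6169753 ]]
```

>>> {"api": "servo_tool", "payload": {"steps": [[34,12.5,20,0,0,-0.1],[34,12.5,50,0,0,-0.1],[34,12.5,80,0,0,-0.1],[34,12.5,110,0,0,-0.1],[34,12.5,135,0,0,-0.1],[34,12.5,155,0,0,-0.1],[34,12.5,164,0,0,-0.1],[34,12.5,168,0,0,-0.1]]}}

```text
clock: 2.35
position: [0.5054, -0.0645, 0.052]
ee_rot: [0.0, 0.998, 0.061, -0.0]
contact_force: [-0.5, 0.5, 0.8]
width: -0.0001
```

>>> {"api": "servo_tool", "payload": {"steps": [[0,0,1.5,0,0,0],[0,0,3,0,0,0],[0,0,3,0,0,0],[0,0,3,0,0,0]]}}

```text
clock: 2.75
position: [0.5063, -0.0634, 0.0501]
ee_rot: [0.0, 0.998, 0.062, 0.001]
contact_force: [-0.6, -0.3, -0.1]
width: 0.0002
```

```bash
cat >> h.py <<'E'
def report(tag):
    from rig import telemetry
    F=np.load("frame.npz"); loc=lambda P:np.c_[(P[:,:2]-F["X0"])@F["ex"],(P[:,:2]-F["X0"])@F["ey"]]*1000
    st=telemetry.get_state(); p,d=cams.get_image("wrist"); C=cam("wrist",st); q=st["ee_rot"]
    print(st["clock"],"tcp",loc(np.array([st["position"]])).round(1),"z",st["position"][2].round(4),"yaw",2*np.arctan2(q[2],q[1]).round(4),"F",st["contact_force"].round(1))
    cv2.imwrite(f"pics/{tag}.png",p[:,:,::-1]); np.savez(tag+".npz",p=p,d=d,pos=st["position"],q=q)
    m=fobmask(p); cs=cv2.findContours(m,cv2.RETR_EXTERNAL,cv2.CHAIN_APPROX_NONE)[0]
    for c in cs:
        if cv2.contourArea(c)<400: continue
        L=loc(onplane(C,c.reshape(-1,2),.053)); r=cv2.minAreaRect(L.astype(np.float32)); print("rect",np.round(r[0],1),np.round(r[1],1),round(r[2],2),cv2.boxPoints(r).round(1).tolist())
    # rail front edge x check
    return p
E
python3 -c "
from h import *
report('w2')"
```

```text
2.75 tcp [[-87.4  -4.4]] z 0.0501 yaw 0.1234 F [-0.6 -0.3 -0.1]
rect [-43.9   3.1] [79.7 36.6] 81.18 [[-68.0999984741211, -33.400001525878906], [-31.899999618530273, -39.099998474121094], [-19.700000762939453, 39.70000076293945], [-55.900001525878906, 45.29999923706055]]
```

View pics/w2.png

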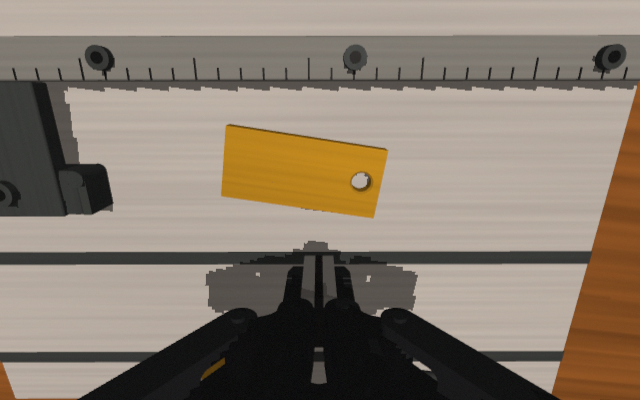

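The fob is at 222–387 × 124–218 px and the fingertips are at (318,255), just in front of its middle. I'll go 2 mm lower and push towards the rail.

>>> {"api": "servo_tool", "payload": {"steps": [[0,0,2,0,0,0],[4,0,2,0,0,0],[8,0,2,0,0,0],[12,0,2,0,0,0],[15,0,2,0,0,0],[18,0,2,0,0,0],[21,0,2,0,0,0],[24,0,2,0,0,0]]}}

```text
clock: 3.6
position: [0.5299, -0.0603, 0.0473]
ee_rot: [0.0, 0.998, 0.062, -0.0]
contact_force: [0.2, 0.6, -0.1]
width: 0.0
```

```bash
python3 -c "
from h import *
report('w3')"
```

```text
3.6 tcp [[-63.6  -4.3]] z 0.0473 yaw 0.1234 F [ 0.2  0.6 -0.1]
rect [-43.8   3.2] [79.7 36.6] 81.14 [[-68.0, -33.400001525878906], [-31.899999618530273, -39.0], [-19.600000381469727, 39.70000076293945], [-55.70000076293945, 45.400001525878906]]
```

View pics/w3.png

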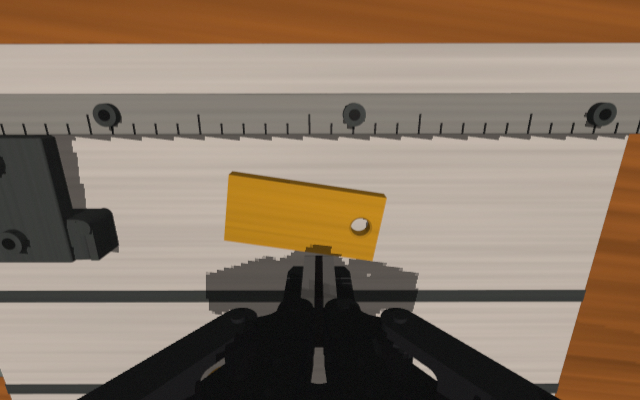

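The fingertips are at (318,255), just about touching the near side of the fob. It hasn't moved yet, so I'll keep pushing.

>>> {"api": "servo_tool", "payload": {"steps": [[2,0,0,0,0,0],[4,0,0,0,0,0],[6,0,0,0,0,0],[8,0,0,0,0,0],[10,0,0,0,0,0],[12,0,0,0,0,0],[12,0,0,0,0,0]]}}

```text
clock: 4.35
position: [0.542, -0.0589, 0.0474]
ee_rot: [0.0, 0.998, 0.062, 0.0]
contact_force: [0.0, 0.3, 0.2]
width: -0.0
```

```bash
python3 -c "
from h import *
report('w4')"
```

```text
4.35 tcp [[-51.5  -4.4]] z 0.0474 yaw 0.1234 F [0.  0.3 0.2]
rect [-43.9   3.1] [79.8 36.4] 81.39 [[-67.9000015258789, -33.599998474121094], [-31.899999618530273, -39.099998474121094], [-20.0, 39.900001525878906], [-55.900001525878906, 45.29999923706055]]
```

View pics/w4.png

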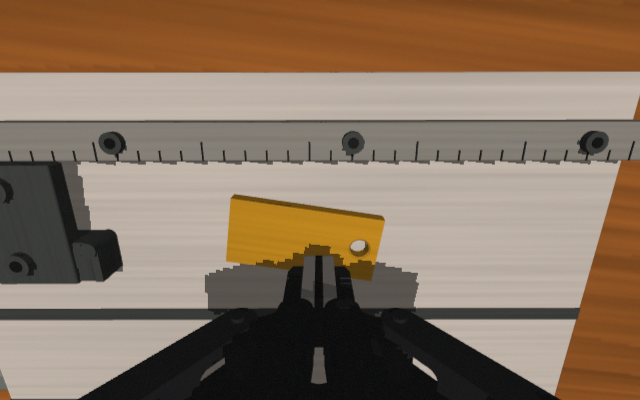

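```bash
python3 - <<'E'
from h import *
z=np.load("w4.npz");p=z["p"];d=z["d"];st=dict(position=z["pos"],ee_rot=z["q"]);C=cam("wrist",st)
print("TCP px",proj(C,st["position"]), proj(C,np.array(st["position"])+[[0,0,.005],[0,0,.02],[0,0,-.0024]]))
W=depthpts(C,d)
Rt=R.from_quat(np.r_[z["q"][1:],z["q"][0]])
for v in range(235,300,4): print(v,[tuple(((Rt.inv().apply(W[v,u]-st["position"]))*1000).round(1)) if d[v,u]>0 else None for u in (300,310,319,328)])
cv2.imwrite("pics/w4c.png",cv2.resize(p[230:320,250:390,::-1],None,fx=5,fy=5))
E
```

```text
TCP px [[317.7840828 248.8113012]] [[317.77487526 252.8958015 ]
 [317.74410517 266.5455296 ]
 [317.78833718 246.92404301]]
235 [(np.float64(10.7), np.float64(-9.3), np.float64(-5.6)), (np.float64(10.4), np.float64(-4.1), np.float64(-4.9)), (np.float64(10.6), np.float64(0.7), np.float64(-5.4)), (np.float64(11.3), np.float64(5.3), np.float64(-6.9))]
239 [(np.float64(8.1), np.float64(-9.4), np.float64(-4.9)), (np.float64(8.5), np.float64(-4.1), np.float64(-5.8)), (np.float64(8.7), np.float64(0.7), np.float64(-6.2)), (np.float64(8.4), np.float64(5.4), np.float64(-5.7))]
243 [(np.float64(6.1), np.float64(-9.4), np.float64(-5.5)), (np.float64(6.1), np.float64(-4.1), np.float64(-5.6)), (np.float64(5.9), np.float64(0.7), np.float64(-5.1)), (np.float64(5.9), np.float64(5.4), np.float64(-5.2))]
247 [(np.float64(3.8), np.float64(-9.4), np.float64(-5.8)), (np.float64(3.4), np.float64(-4.1), np.float64(-4.9)), (np.float64(3.7), np.float64(0.7), np.float64(-5.4)), (np.float64(3.8), np.float64(5.4), np.float64(-5.7))]
251 [(np.float64(1.6), np.float64(-9.5), np.float64(-6.0)), (np.float64(1.8), np.
[... 2199 characters left out ...]
(-56.1))]
291 [(np.float64(7.7), np.float64(-6.9), np.float64(-53.6)), (np.float64(10.7), np.float64(-2.9), np.float64(-58.4)), (np.float64(11.0), np.float64(0.5), np.float64(-58.8)), (np.float64(11.1), np.float64(3.9), np.float64(-58.9))]
295 [(np.float64(7.2), np.float64(-6.8), np.float64(-55.7)), (np.float64(11.3), np.float64(-2.8), np.float64(-61.8)), (np.float64(11.1), np.float64(0.5), np.float64(-61.6)), (np.float64(11.0), np.float64(3.8), np.float64(-61.4))]
299 [(np.float64(12.2), np.float64(-6.2), np.float64(-65.8)), (np.float64(10.4), np.float64(-2.7), np.float64(-63.1)), (np.float64(10.2), np.float64(0.5), np.float64(-62.7)), (np.float64(10.3), np.float64(3.8), np.float64(-62.9))]
```

View pics/w4c.png

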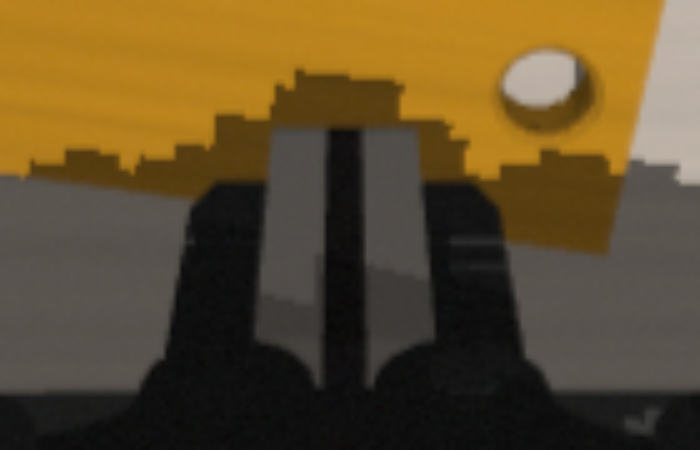

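The wrist depth puts the fingertip's lower end about 30 mm above the nominal TCP, and the fob hasn't moved. I'll check from the scene camera.

```bash
python3 - <<'E'
from h import *
from rig import telemetry
p,d=cams.get_image("scene");st=telemetry.get_state();C=cam("scene")
uv=proj(C,st["position"])[0];print(uv, st["position"],st["clock"])
F=np.load("frame.npz")
u,v=uv.astype(int);q=p[v-60:v+40,u-75:u+75,::-1].copy();q=cv2.resize(q,None,fx=5,fy=5,interpolation=cv2.INTER_CUBIC)
for h in (0,.01,.02,.03,.04):
    a=(proj(C,np.array(st["position"])+[0,0,h])[0]-[u-75,v-60]+.5)*5; cv2.circle(q,tuple(a.astype(int)),3,(0,255,0) if h else (255,0,255),-1)
cv2.imwrite("pics/s4.png",q)
E
```

```text
[350.90275906 184.13433406] [ 0.54153581 -0.05886366  0.04735261] 4.45
```

View pics/s4.png

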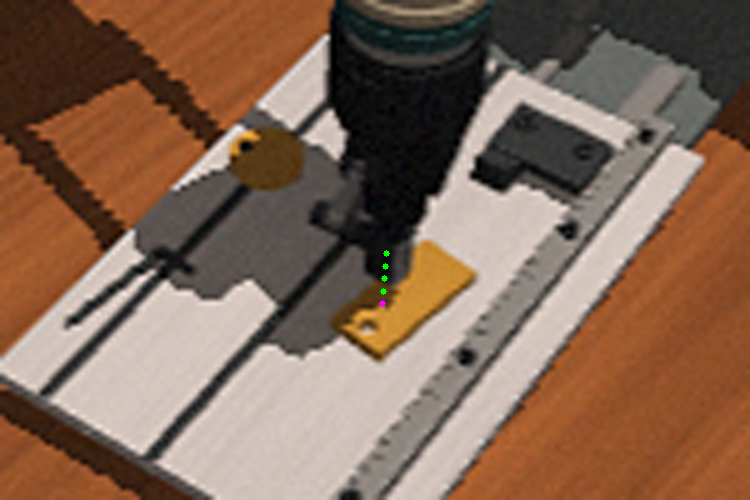

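The green dots mark 10 mm steps above the TCP. The fingertip ends about 20–30 mm above the nominal TCP, so it's hovering over the fob. The real tip sits behind the stated TCP, so I'll back off in front of the fob and descend by feel.

>>> {"api": "servo_tool", "payload": {"steps": [[-10,0,0,0,0,0],[-24,0,0,0,0,0],[-37,0,0,0,0,0],[-37,0,4,0,0,0],[-37,0,9,0,0,0],[-37,0,13,0,0,0],[-37,0,16,0,0,0],[-37,0,16,0,0,0]]}}

```text
clock: 5.25
position: [0.5048, -0.0634, 0.0307]
ee_rot: [-0.0, 0.998, 0.062, -0.0]
contact_force: [0.0, 0.1, -0.2]
width: -0.0001
```

```bash
python3 - <<'E'
from h import *
p=report('w5')
z=np.load("w5.npz");d=z["d"];st=dict(position=z["pos"],ee_rot=z["q"]);C=cam("wrist",st);W=depthpts(C,d);Rt=R.from_quat(np.r_[z["q"][1:],z["q"][0]])
for v in range(248,266): print(v,[ (Rt.inv().apply(W[v,u]-st["position"])*1000).round(1).tolist() for u in (310,328)],W[v,310,2].round(4))
cv2.imwrite("pics/w5c.png",cv2.resize(p[200:320,220:420,::-1],None,fx=4,fy=4))
E
```

```text
5.25 tcp [[-88.9  -4.2]] z 0.0307 yaw 0.1234 F [ 0.   0.1 -0.2]
rect [-43.8   3.1] [79.7 36.5] 81.16 [[-67.9000015258789, -33.5], [-31.899999618530273, -39.099998474121094], [-19.600000381469727, 39.70000076293945], [-55.70000076293945, 45.29999923706055]]
248 [[7.2, -3.9, -13.9], [7.5, 5.2, -14.6]] 0.0446
249 [[7.0, -3.9, -14.7], [7.2, 5.2, -15.0]] 0.0454
250 [[6.4, -3.9, -14.7], [5.8, 5.2, -13.3]] 0.0454
251 [[5.5, -3.9, -13.9], [5.8, 5.2, -14.5]] 0.0446
252 [[5.2, -3.9, -14.4], [4.7, 5.2, -13.5]] 0.0451
253 [[4.9, -3.9, -14.9], [4.4, 5.2, -14.0]] 0.0456
254 [[4.0, -3.9, -14.3], [3.5, 5.2, -13.4]] 0.045
255 [[3.2, -3.9, -13.7], [3.8, 5.2, -14.9]] 0.0444
256 [[11.3, -3.5, -30.8], [11.1, 4.7, -30.5]] 0.0615
257 [[11.3, -3.5, -31.7], [11.1, 4.7, -31.4]] 0.0624
258 [[10.8, -3.5, -31.8], [11.3, 4.6, -32.7]] 0.0625
259 [[10.7, -3.5, -32.5], [11.3, 4.6, -33.6]] 0.0632
260 [[10.6, -3.4, -33.3], [10.9, 4.6, -33.9]] 0.064
261 [[10.9, -3.4, -34.9], [11.1, 4.6, -35.2]] 0.0656
262 [[10.9, -3.4, -35.8], [10.6, 4.6, -35.2]] 0.0665
263 [[10.8, -3.4, -36.4], [11.0, 4.5, -36.8]] 0.0671
264 [[11.3, -3.3, -38.3], [11.1, 4.5, -38.0]] 0.069
265 [[11.9, -3.3, -40.3], [11.2, 4.5, -39.1]] 0.071
```

View pics/w5c.png

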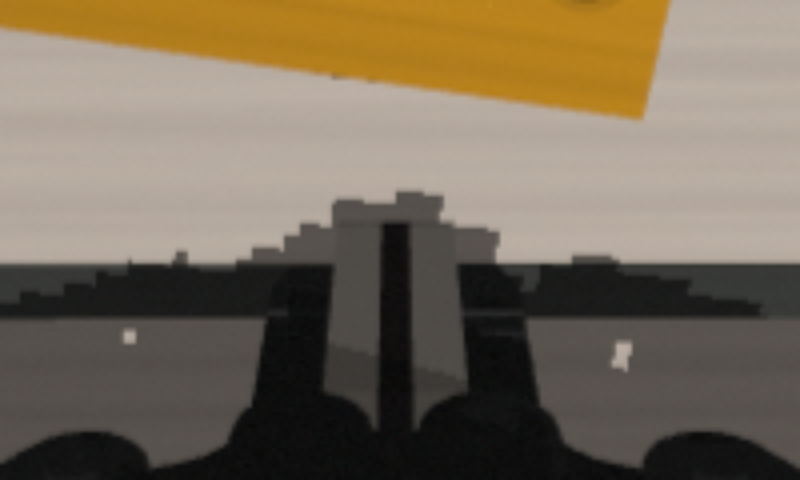

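The lower end of the tips is measured at z 0.061, so I'll descend a further 12–13 mm, slowly.

>>> {"api": "servo_tool", "payload": {"steps": [[0,0,4,0,0,0],[0,0,7,0,0,0],[0,0,9,0,0,0],[0,0,10.5,0,0,0],[0,0,11.5,0,0,0],[0,0,12.5,0,0,0],[0,0,12.5,0,0,0]]}}

```text
clock: 6.0
position: [0.5049, -0.0635, 0.0192]
ee_rot: [0.0, 0.998, 0.062, 0.0]
contact_force: [-0.8, 0.7, 1.3]
width: -0.0001
```

```bash
python3 - <<'E'
from h import *
p=report('w6')
z=np.load("w6.npz");d=z["d"];st=dict(position=z["pos"],ee_rot=z["q"]);C=cam("wrist",st);W=depthpts(C,d);Rt=R.from_quat(np.r_[z["q"][1:],z["q"][0]])
for v in range(252,262): print(v,[ (Rt.inv().apply(W[v,u]-st["position"])*1000).round(1).tolist() for u in (310,328)],W[v,310,2].round(4))
cv2.imwrite("pics/w6c.png",cv2.resize(p[200:320,220:420,::-1],None,fx=4,fy=4))
E
```

```text
6.0 tcp [[-88.8  -4.3]] z 0.0192 yaw 0.1234 F [-0.8  0.7  1.3]
rect [-43.9   3.1] [79.8 36.1] 81.16 [[-67.9000015258789, -33.5], [-32.20000076293945, -39.0], [-20.0, 39.79999923706055], [-55.599998474121094, 45.29999923706055]]
252 [[10.7, -3.6, -25.5], [10.6, 4.8, -25.4]] 0.0447
253 [[10.1, -3.6, -25.4], [10.5, 4.8, -26.2]] 0.0446
254 [[9.6, -3.6, -25.4], [10.2, 4.8, -26.6]] 0.0446
255 [[9.2, -3.6, -25.7], [9.5, 4.8, -26.2]] 0.0449
256 [[10.8, -3.5, -29.7], [11.3, 4.7, -30.7]] 0.0489
257 [[11.0, -3.5, -31.2], [11.1, 4.7, -31.3]] 0.0504
258 [[11.1, -3.5, -32.3], [11.0, 4.7, -32.1]] 0.0515
259 [[11.4, -3.4, -34.0], [11.2, 4.6, -33.5]] 0.0532
260 [[10.9, -3.4, -33.9], [10.8, 4.6, -33.7]] 0.0531
261 [[11.1, -3.4, -35.1], [10.8, 4.6, -34.6]] 0.0543
```

View pics/w6c.png

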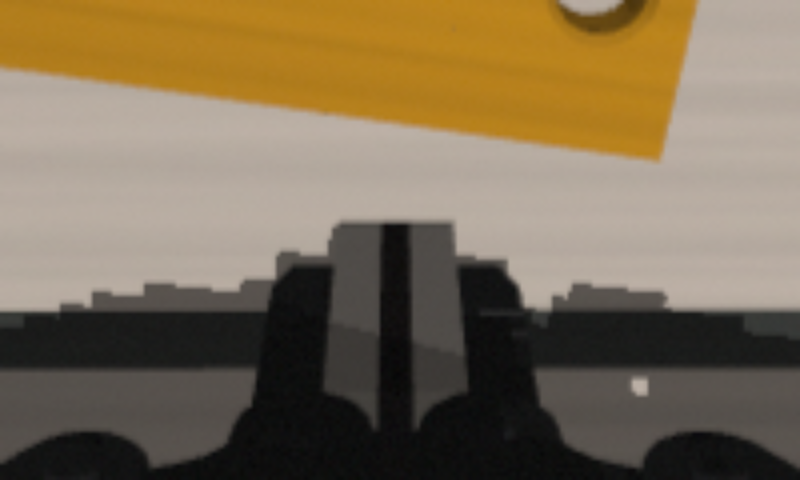

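The tips are now at z ≈ 0.0485, with the shadow meeting them. Now the push towards the rail.

>>> {"api": "servo_tool", "payload": {"steps": [[4,0,0,0,0,0],[8,0,0,0,0,0],[12,0,0,0,0,0],[14,0,0,0,0,0],[16,0,0,0,0,0],[18,0,0,0,0,0],[20,0,0,0,0,0],[22,0,0,0,0,0]]}}

```text
clock: 6.85
position: [0.5215, -0.0608, 0.0191]
ee_rot: [-0.0, 0.998, 0.062, -0.005]
contact_force: [-8.8, -1.4, 10.9]
width: -0.0001
```

```bash
python3 -c "
from h import *
report('w7')"
```

```text
6.85 tcp [[-72.   -3.7]] z 0.0191 yaw 0.1246 F [-8.8 -1.4 10.9]
rect [-40.7   4.1] [79.7 36.5] 83.44 [[-63.400001525878906, -33.400001525878906], [-27.100000381469727, -37.599998474121094], [-18.0, 41.599998474121094], [-54.29999923706055, 45.79999923706055]]
```

View pics/w7.png

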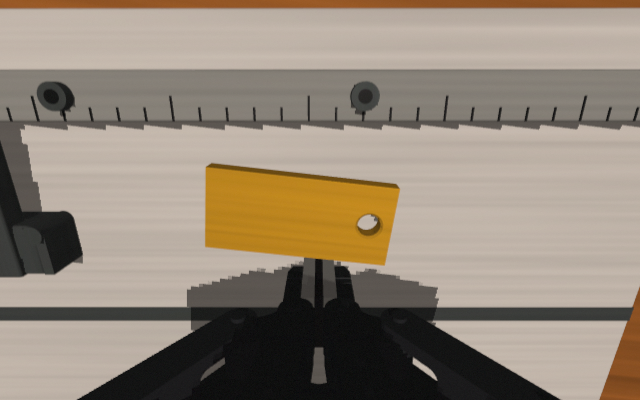

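>>> {"api": "servo_tool", "payload": {"steps": [[0,0,-1,0,0,0],[0,0,-1,0,0,0]]}}

```text
clock: 7.1
position: [0.5269, -0.0608, 0.0199]
ee_rot: [0.0, 0.998, 0.062, 0.0]
contact_force: [-0.0, 0.3, 0.3]
width: -0.0001
```

```bash
python3 - <<'E'
from h import *
p=report('w8')
z=np.load("w8.npz");d=z["d"];st=dict(position=z["pos"],ee_rot=z["q"]);C=cam("wrist",st);W=depthpts(C,d)
for v in range(250,264): print(v,[W[v,u].round(4).tolist() for u in (310,328)])
cv2.imwrite("pics/w8c.png",cv2.resize(p[200:320,220:420,::-1],None,fx=4,fy=4))
E
```

```text
7.1 tcp [[-66.7  -4.4]] z 0.0199 yaw 0.1232 F [-0.   0.3  0.3]
rect [-36.8   4.6] [79.7 36.5] 87.88 [[-56.5, -34.599998474121094], [-20.0, -35.900001525878906], [-17.100000381469727, 43.70000076293945], [-53.5, 45.099998474121094]]
250 [[0.5414, -0.0556, 0.0521], [0.5425, -0.0635, 0.0525]]
251 [[0.5411, -0.0556, 0.0526], [0.5423, -0.0635, 0.0531]]
252 [[0.541, -0.0556, 0.0534], [0.542, -0.0636, 0.0534]]
253 [[0.5406, -0.0557, 0.0537], [0.5414, -0.0636, 0.0533]]
254 [[0.5401, -0.0557, 0.0535], [0.5408, -0.0637, 0.0531]]
255 [[0.5392, -0.0558, 0.0527], [0.5404, -0.0638, 0.0531]]
256 [[0.5383, -0.0559, 0.052], [0.5395, -0.0639, 0.0524]]
257 [[0.5385, -0.0559, 0.0534], [0.5392, -0.0639, 0.0527]]
258 [[0.5378, -0.056, 0.0528], [0.5388, -0.064, 0.0529]]
259 [[0.537, -0.0561, 0.0523], [0.5382, -0.0641, 0.0527]]
260 [[0.5376, -0.0561, 0.0544], [0.5388, -0.0639, 0.0548]]
261 [[0.537, -0.0561, 0.0543], [0.5383, -0.064, 0.0549]]
262 [[0.5376, -0.0561, 0.0563], [0.5382, -0.064, 0.0555]]
263 [[0.5376, -0.0561, 0.0571], [0.5382, -0.064, 0.0565]]
```

View pics/w8c.png

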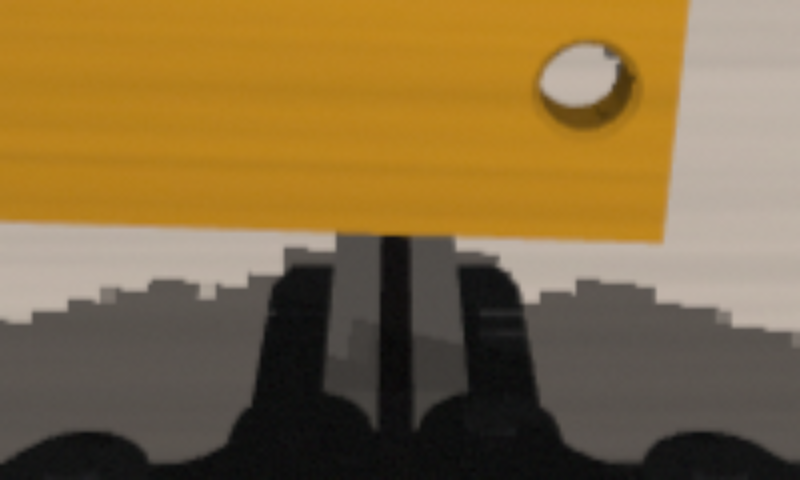

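One millimetre higher, the bed drag is gone (about 0 N) and the fob is moving cleanly, already turned to within about 2°. I'll continue.

>>> {"api": "servo_tool", "payload": {"steps": [[2.5,0,0,0,0,0],[5,0,0,0,0,0],[7.5,0,0,0,0,0],[10,0,0,0,0,0],[12.5,0,0,0,0,0],[15,0,0,0,0,0],[17,0,0,0,0,0],[17,0,0,0,0,0]]}}

```text
clock: 7.95
position: [0.5438, -0.0585, 0.0198]
ee_rot: [-0.0, 0.998, 0.062, 0.0]
contact_force: [0.1, -0.5, -0.2]
width: 0.0002
```

```bash
python3 -c "
from h import *
report('w9')"
```

```text
7.95 tcp [[-49.6  -4.2]] z 0.0198 yaw 0.1232 F [ 0.1 -0.5 -0.2]
rect [-20.5   6.6] [36.4 79.6] 3.47 [[-41.099998474121094, 45.29999923706055], [-36.29999923706055, -34.20000076293945], [0.10000000149011612, -32.0], [-4.800000190734863, 47.5]]
```

View pics/w9.png

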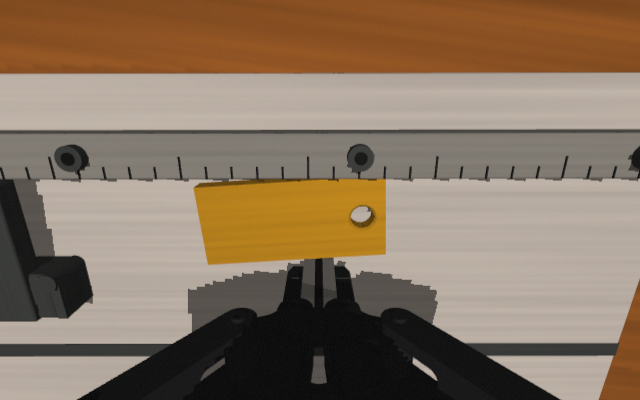

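The tail corner has reached the rail and the lead is still about 5 mm off. I'll back off, shift past the centre towards the lead and press the rest in.

>>> {"api": "servo_tool", "payload": {"steps": [[-5,0,0,0,0,0],[-5,-9,0,0,0,0],[-5,-18,0,0,0,0],[-3,-18,0,0,0,0],[-1.5,-18,0,0,0,0],[0,-18,0,0,0,0],[1,-18,0,0,0,0],[2,-18,0,0,0,0]]}}

```text
clock: 8.8
position: [0.5426, -0.0404, 0.0196]
ee_rot: [-0.0, 0.998, 0.061, -0.001]
contact_force: [-2.1, 0.8, 1.7]
width: -0.0003
```

```bash
python3 -c "
from h import *
report('w10')"
```

```text
8.8 tcp [[-48.5  13.9]] z 0.0196 yaw 0.123 F [-2.1  0.8  1.7]
rect [-19.5   6.1] [35.6 80.1] 0.24 [[-37.5, 46.099998474121094], [-37.099998474121094, -34.0], [-1.5, -33.900001525878906], [-1.7999999523162842, 46.20000076293945]]
```

View pics/w10.png

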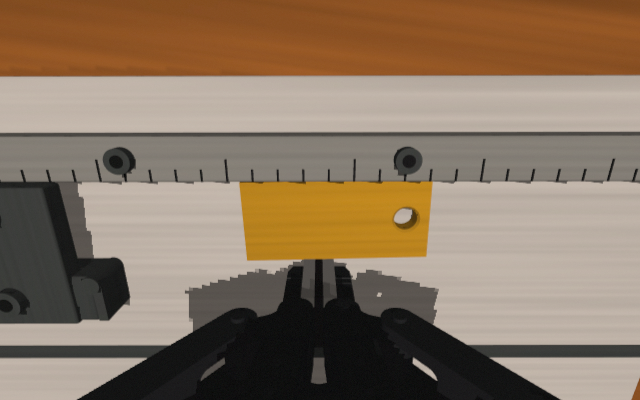

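It's nearly flush, lying parallel (0.24°) with its far edge at the rail. I'll press it in gently.

>>> {"api": "servo_tool", "payload": {"steps": [[0.5,2,0,0,0,0],[1,2,0,0,0,0],[1.5,2,0,0,0,0],[2,2,0,0,0,0],[2.5,2,0,0,0,0],[3,2,0,0,0,0],[3,2,0,0,0,0]]}}

```text
clock: 9.55
position: [0.5438, -0.0426, 0.0196]
ee_rot: [0.0, 0.998, 0.062, -0.003]
contact_force: [-7.5, -1.9, 3.9]
width: -0.0
```

```bash
python3 -c "
from h import *
report('w11')"
```

```text
9.55 tcp [[-47.6  11.6]] z 0.0196 yaw 0.124 F [-7.5 -1.9  3.9]
rect [-18.7   5.4] [79.7 34.1] 89.92 [[-35.79999923706055, -34.400001525878906], [-1.7000000476837158, -34.400001525878906], [-1.600000023841858, 45.20000076293945], [-35.70000076293945, 45.29999923706055]]
```

View pics/w11.png

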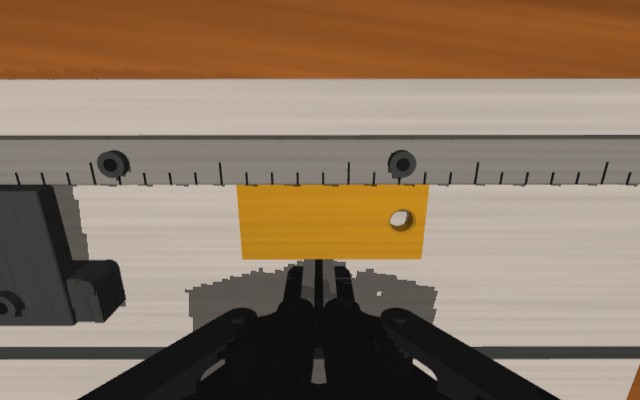

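It's flush: near side at x = -35.8 mm for 36 mm nominal, angle 0.1°, ~7.5 N, with the lead at y ≈ 45 and the stop at ≈ 127. Now I'll go around to the tail end.

>>> {"api": "servo_tool", "payload": {"steps": [[-7,0,0,0,0,0],[-14,0,0,0,0,0],[-14,30,-1,0,0,0],[-14,60,-1,0,0,0],[-14,74,-1,0,0,0],[8,74,-1,0,0,0],[28,74,0,0,0,0],[28,74,0,0,0,0]]}}

```text
clock: 10.4
position: [0.5867, -0.1124, 0.0201]
ee_rot: [0.0, 0.998, 0.062, 0.002]
contact_force: [0.5, 0.4, 0.4]
width: 0.0
```

```bash
python3 -c "
from h import *
report('w12')"
```

```text
10.4 tcp [[-13.7 -63.1]] z 0.0201 yaw 0.1232 F [0.5 0.4 0.4]
rect [-19.5   5.3] [79.9 32.5] 89.83 [[-35.900001525878906, -34.599998474121094], [-3.4000000953674316, -34.70000076293945], [-3.200000047683716, 45.20000076293945], [-35.70000076293945, 45.29999923706055]]
```

View pics/w12.png

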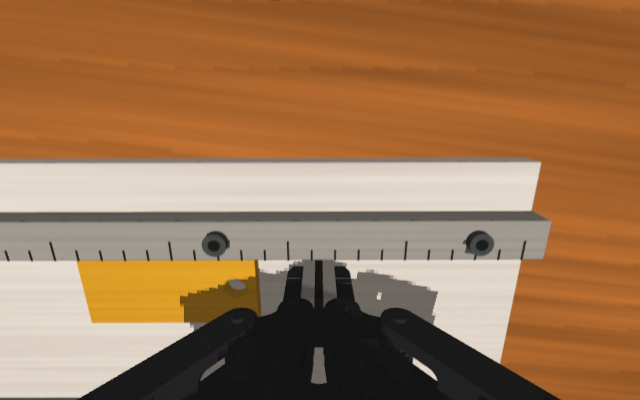

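The fob hasn't moved, and the fingers are behind its tail end at (318,265). I'll centre on the tail and begin the slide.

>>> {"api": "servo_tool", "payload": {"steps": [[-4,-4,0,0,0,0],[-4,-8,0,0,0,0],[-4,-11,0,0,0,0],[-4,-14,0,0,0,0],[-4,-17,0,0,0,0],[-4,-20,0,0,0,0],[-4,-23,0,0,0,0],[-4,-26,0,0,0,0]]}}

```text
clock: 11.25
position: [0.5762, -0.0872, 0.02]
ee_rot: [0.0, 0.998, 0.062, -0.0]
contact_force: [-0.9, -2.8, 1.2]
width: 0.0
```

```bash
python3 -c "
from h import *
report('w13')"
```

```text
11.25 tcp [[-21.  -36.7]] z 0.02 yaw 0.1236 F [-0.9 -2.8  1.2]
rect [-19.2  14.4] [32.9 80.1] 0.41 [[-35.900001525878906, 54.29999923706055], [-35.29999923706055, -25.799999237060547], [-2.5, -25.600000381469727], [-3.0, 54.5]]
```

View pics/w13.png

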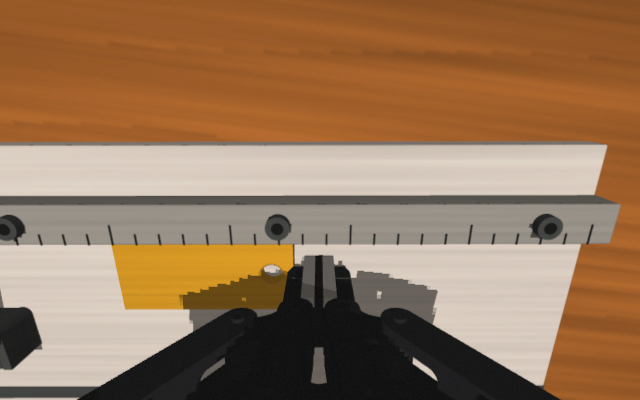

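The fob is sliding along the rail: tail end at y = -25.7, ~3 N, angle 0.4° and near side still at -35.3 to -35.9 mm. I'll continue with a slight bias into the rail.

>>> {"api": "servo_tool", "payload": {"steps": [[0.3,-4,0,0,0,0.3],[0.6,-8,0,0,0,0.3],[0.9,-12,0,0,0,0.3],[1.2,-16,0,0,0,0.3],[1.5,-20,0,0,0,0.3],[1.5,-24,0,0,0,0.3],[1.5,-28,0,0,0,0.3],[1.5,-32,0,0,0,0.3]]}}

```text
clock: 12.1
position: [0.5723, -0.056, 0.0199]
ee_rot: [0.001, 0.998, 0.059, -0.001]
contact_force: [-3.4, -7.1, 2.0]
width: 0.0001
```

```bash
python3 -c "
from h import *
report('w14')"
```

```text
12.1 tcp [[-21.   -5.2]] z 0.0199 yaw 0.119 F [-3.4 -7.1  2. ]
rect [-19.2  45.6] [32.9 80. ] 0.06 [[-35.70000076293945, 85.5], [-35.70000076293945, 5.599999904632568], [-2.700000047683716, 5.599999904632568], [-2.799999952316284, 85.5999984741211]]
```

View pics/w14.png

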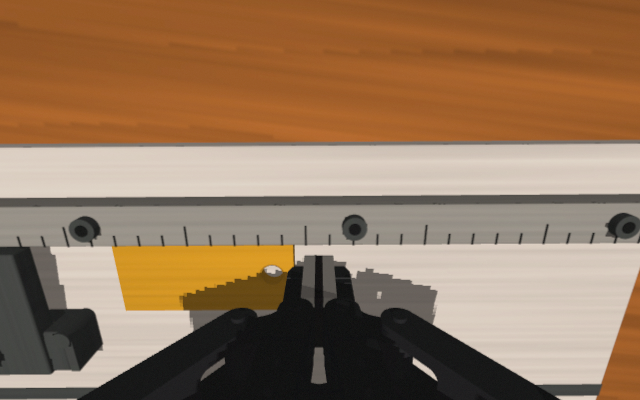

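The fob is parallel (0.06°) and flush with its lead at y = 85.5, and the force bias into the rail is about 3 N. I'll continue to the lip.

>>> {"api": "servo_tool", "payload": {"steps": [[0,-4,0,0,0,0],[0,-8,0,0,0,0],[0,-12,0,0,0,0],[0,-16,0,0,0,0],[0,-20,0,0,0,0],[0,-24,0,0,0,0],[0,-27,0,0,0,0],[0,-30,0,0,0,0]]}}

```text
clock: 12.95
position: [0.5686, -0.0262, 0.0199]
ee_rot: [0.001, 0.998, 0.06, -0.002]
contact_force: [-4.8, -7.3, 3.6]
width: 0.0006
```

```bash
python3 -c "
from h import *
report('w15')"
```

```text
12.95 tcp [[-21.   24.8]] z 0.0199 yaw 0.1192 F [-4.8 -7.3  3.6]
rect [-19.4  75.7] [33.4 80.2] 0.04 [[-36.099998474121094, 115.80000305175781], [-36.099998474121094, 35.599998474121094], [-2.700000047683716, 35.599998474121094], [-2.799999952316284, 115.80000305175781]]
```

View pics/w15.png

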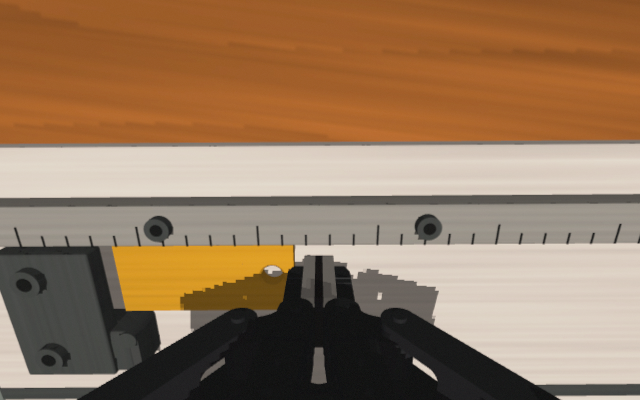

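The fob is at the lip: its lead is at px 114 with the stop's edge at ~103, and the cheek gap is clear. I'll go slowly to home.

>>> {"api": "servo_tool", "payload": {"steps": [[0,-2,0,0,0,0],[0,-4,0,0,0,0],[0,-6,0,0,0,0],[0,-7.5,0,0,0,0],[0,-9,0,0,0,0],[0,-10,0,0,0,0],[0,-11,0,0,0,0],[0,-11,0,0,0,0]]}}

```text
clock: 13.8
position: [0.5672, -0.0153, 0.0198]
ee_rot: [0.001, 0.998, 0.06, -0.002]
contact_force: [-4.5, -6.1, 3.5]
width: -0.0002
```

```bash
python3 -c "
from h import *
report('w16')"
```

```text
13.8 tcp [[-21.   35.8]] z 0.0198 yaw 0.1192 F [-4.5 -6.1  3.5]
rect [-19.5  83.4] [33.4 73.6] 0.18 [[-36.29999923706055, 120.0999984741211], [-36.0, 46.5], [-2.5999999046325684, 46.599998474121094], [-2.9000000953674316, 120.19999694824219]]
```

View pics/w16.png

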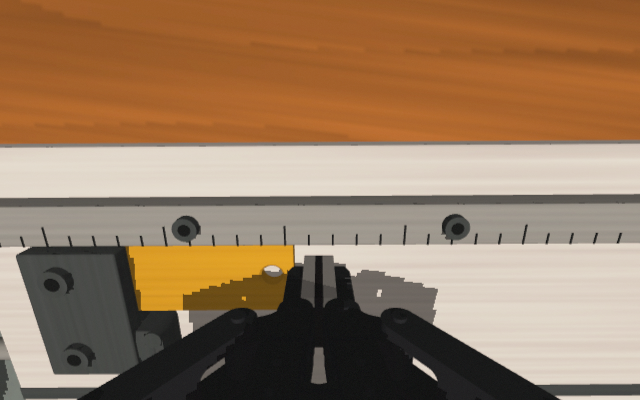

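The tail is at y = 46.6, so the lead is at ≈126.5 and under the lip, but there's no stop reaction yet. I'll go on in small steps.

>>> {"api": "servo_tool", "payload": {"steps": [[0,-0.7,0,0,0,0],[0,-1.4,0,0,0,0],[0,-2,0,0,0,0],[0,-2,0,0,0,0]]}}

```text
clock: 14.25
position: [0.567, -0.0135, 0.0199]
ee_rot: [0.001, 0.998, 0.06, -0.002]
contact_force: [-3.9, -8.1, 3.6]
width: -0.0001
```

```bash
python3 -c "
from h import *
report('w17')"
```

```text
14.25 tcp [[-21.   37.6]] z 0.0199 yaw 0.1192 F [-3.9 -8.1  3.6]
rect [-19.5  84.2] [33.4 71.7] 0.11 [[-36.20000076293945, 120.0999984741211], [-36.099998474121094, 48.400001525878906], [-2.700000047683716, 48.400001525878906], [-2.799999952316284, 120.0999984741211]]
```

>>> {"api": "servo_tool", "payload": {"steps": [[0,-0.7,0,0,0,0],[0,-1.4,0,0,0,0],[0,-2,0,0,0,0],[0,-2,0,0,0,0]]}}

```text
clock: 14.7
position: [0.567, -0.0133, 0.0199]
ee_rot: [0.003, 0.998, 0.06, -0.002]
contact_force: [-3.6, -12.1, 2.6]
width: -0.0003
```

```bash
python3 -c "
from h import *
report('w18')"
```

```text
14.7 tcp [[-20.9  37.8]] z 0.0199 yaw 0.1204 F [ -3.6 -12.1   2.6]
rect [-19.4  84.4] [33.4 71.9] 0.16 [[-36.20000076293945, 120.30000305175781], [-36.0, 48.400001525878906], [-2.5999999046325684, 48.400001525878906], [-2.799999952316284, 120.4000015258789]]
```

It has stalled: 2 mm more command moved it 0 mm and the force rose to 12 N, with the lead at 128.4, which matches the stop face. I'll back off and inspect.

>>> {"api": "servo_tool", "payload": {"steps": [[0,3,0,0,0,0],[0,10,0,0,0,0],[0,25,-2,0,0,0],[-25,45,-30,0,0,0],[-50,45,-70,0,0,0],[-60,20,-110,0,0,0],[-60,20,-120,0,0,0],[-60,20,-120,0,0,0]]}}

```text
clock: 15.55
position: [0.5133, -0.0377, 0.1421]
ee_rot: [0.001, 0.998, 0.059, 0.003]
contact_force: [0.7, -0.1, -0.1]
width: -0.0003
```

```bash
python3 - <<'E'
from h import *
p=report('w19')
z=np.load("w19.npz");st=dict(position=z["pos"],ee_rot=z["q"]);C=cam("wrist",st)
F=np.load("frame.npz")
def w(x,y,zz): return np.r_[F["X0"]+F["ex"]*x/1e3+F["ey"]*y/1e3,zz]
c=proj(C,w(-20,90,.053))[0].astype(int); print(c)
y0=max(c[1]-60,0);x0=max(c[0]-80,0)
cv2.imwrite("pics/w19c.png",cv2.resize(p[y0:y0+110,x0:x0+160,::-1],None,fx=5,fy=5,interpolation=cv2.INTER_CUBIC)); print(x0,y0)
E
```

```text
15.55 tcp [[-77.3  20.3]] z 0.1421 yaw 0.1184 F [ 0.7 -0.1 -0.1]
rect [-247.9 -249.4] [40.8 53. ] 19.14 [[-275.8999938964844, -231.10000610351562], [-258.5, -281.20001220703125], [-219.89999389648438, -267.79998779296875], [-237.3000030517578, -217.6999969482422]]
rect [-170.8 -256. ] [49.6 15.4] 41.42 [[-194.5, -266.70001220703125], [-184.3000030517578, -278.20001220703125], [-147.10000610351562, -245.39999389648438], [-157.3000030517578, -233.89999389648438]]
rect [-18.4  83.8] [71.2 35.8] 89.83 [[-36.5, 48.29999923706055], [-0.6000000238418579, 48.20000076293945], [-0.4000000059604645, 119.4000015258789], [-36.29999923706055, 119.5]]
[224 128]
144 68
```

View pics/w19.png

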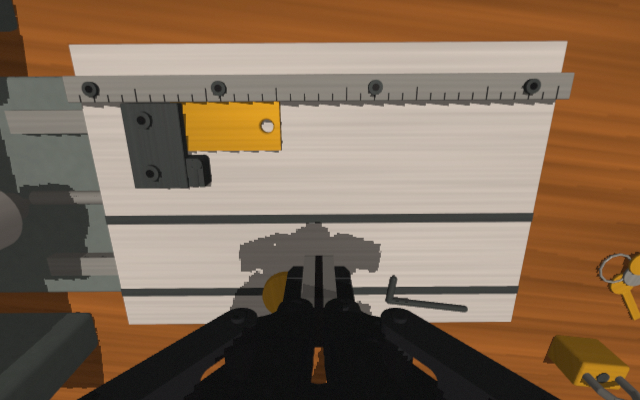

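View pics/w19c.png

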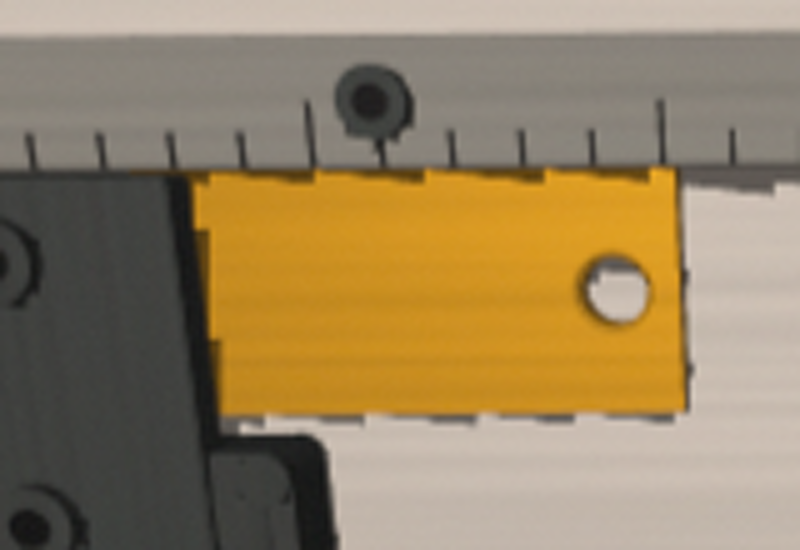

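The enlarged view shows the fob home: its left end is under the lip edge (crop ~205,290) and its far side is at the rail with no gap. The edges are at x -0.5 to -36.4 mm, 0.2° off, and the tail at 48.3 puts the lead at 128.3. I'll do a last check from the top camera that everything else stayed put.

```bash
python3 - <<'E'
from h import *
p,d=cams.get_image("top"); o=np.load("top0.npz")["p"]
cv2.imwrite("pics/top1.png",np.vstack([o[100:300,160:520,::-1],p[100:300,160:520,::-1]]))
E
```

```text
(no output)
```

View pics/top1.png

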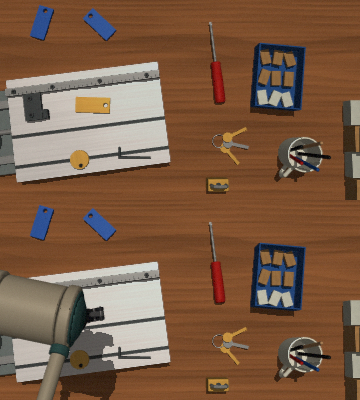

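The before and after top views match: round fob, hex key, padlock, keys, screwdriver, box, mug and blue tags are all unmoved. The arm hides the fob here, but the wrist view has already confirmed it. Handing in.

```bash
python3 -c "
from rig import telemetry,sign_off
s=telemetry.get_state();print(s['clock'],s['contact_force'].round(1));print(sign_off())"
```

```text
15.65 [0.6 0.  0.5]
the job is handed in; nothing more can be done
None
```

The fob is home in the stop's pocket, under the lip and flush against the rail and the stop. I handed the job in at 15.65 s of the 46 s allowed.

**What I did:** I pushed the fob flat against the rail with the shut fingertips, its leading end still about 83 mm short of the stop. Then I pushed its tail end along the rail with a small sideways bias of about 3–5 N into the rail, until it stopped moving. At that point 2 mm more command gave no motion, and the force rose to 12 N.

**Last checks (wrist camera, after backing off):**
- **Fit:** the fob is within about 0.2° of the rail and within about 0.5 mm of its face, which is as fine as I could measure. The leading end works out to y ≈ 128.3 mm. The stop face is at about 128 mm from its back edge and from the lip edge measured with the fob home. My first, rougher estimates from the lip and cheek edges gave 127 and 122 mm, so I relied mainly on the stall.
- **Surroundings:** the other items look unmoved in the before and after top views. The arm hid the fob in the last top view, so its final position rests on the wrist view alone.

**What went wrong on the way:**
- **Fingertip height:** the real fingertips ended about 26–30 mm above the stated TCP, so the first push passed over the fob without touching it.
- **Bed contact:** after I lowered the fingers they dragged on the bed briefly, with about 11 N upward force. Raising them 1 mm ended that.
- **First rail push:** it turned the fob about 3.5° too far, and I corrected this before the slide.

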